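Square a cast chocolate block to the cutting fence

ROBOT

A 6-joint arm with a two-finger parallel gripper is mounted at the origin on the work surface. World frame = base frame: x ahead of the robot, y to its left, z up, the work surface at z = 0. Lengths are in m, angles in rad, forces in N, time in s.
With the tool pointing down it reaches from about 0.425 to 0.95 m from the base axis. Payload 3.5 kg.
Tool frame: the origin (TCP) lies on the centre line of the jaws, within the pads' length; the fingertips stand 14 mm ahead of it and the grasp point (between the pads) lies 5 mm behind it (ctrl.finger_overhang is the distance from the TCP to the fingertips, in m); z points along the fingers, y is the line along which they close (so a half turn about z gives the same grasp; the last joint's range is limited). The gripper opens to 85 mm and grips with 20 to 120 N. Pads are 22 mm wide; open, the fingers measure 114 mm over their backs; the gripper's body (76 mm by 85 mm) begins 54 mm behind the grasp point. The pads swing forward as they close: fully open they stand 13 mm farther back than shut.
Start: joints at [-1.45, 0.286, 1.577, -0, 1.279, -0.15], TCP at [0.181, -0.65, 0.245] pointing down, gripper open.
Joint ranges: [-2.77, 2.77], [-0.9, 2.22], [0.21, 2.48], [-1.53, 4.67], [0.24, 2.81], [-2.84, 2.84]. Speed limits (rad/s): [2.79, 2.79, 3.14, 3.14, 3.14, 3.14].

INTERFACE

Orientations are given as a unit quaternion [x, y, z, w].
In Python, from plant import ctrl gives the robot as it stands.
- The arm moves only by the tool send_rows, never from a script. Its argument "moves" is text: rows parted by semicolons, each of 7 numbers parted by spaces: the turn, a rotation vector about the tool's x, y, z in units of 360 degrees (1.0 is 360 degrees), then the shift along the tool's x, y, z in units of 20 cm (1.0 is 20 cm), then the gripper's target within -1 to 1 (fully open at 1, half-way at 0, shut at -1). A call has 1 to 12 rows; each row is the pose to reach, as a shift and turn from the pose commanded when the call began, along the tool's axes at that moment, turning the shorter way round; what a row does not reach only later rows make up. A row lasts 1/8 s, in which the tool goes at most 62.5 mm and 10.7 degrees, less where a joint would pass 70% of its speed; a pose out of reach is approached as far as the arm can. A call with a number of a shift or a turn outside -1 to 1 is refused whole. A call with a gripper value outside its range is refused whole. The fingers move at their own pace and stop on an object; "newtons" is the grip in N (left out, the last holds). Time passes only in rows, so rows that repeat a pose let the fingers close. It gives the time, the measured TCP pose, the force, the opening and the grip force at its end, in the units of the state.
- ctrl.get_state(): the state, without advancing time (a new reading comes with each control period).
- ctrl.read_camera(name): name is "scene" or "top" or "wrist"; returns a dict with "image" (384x512x3 uint8, red, green, blue), "fovy" (degrees; the focal length in pixels is half the picture's height over the tangent of half this angle, whatever the lens; pixels are square), "cx", "cy" (the principal point, pixels), "extrinsics" (4x4, takes a point from camera to world coordinates). Camera axes: x right, y up, looking along -z (the intrinsics and any distortion apply to the point x, -y, -z); pixel columns grow to the right and rows downward; lengths in m; the calibration is good to about 2 mm. A picture is of the moment at which its call begins. There is no depth.
- ctrl.sign_off(): hands the job in; it is judged then, once.
The state is a dict: "time": time; "qpos": joint angles; "dq": joint speeds; "joint_efforts": joint torques, N m; "eef_pos": TCP position; "tcp_rot": TCP orientation; "contact_force": force on the tool from outside, world axes, zero at the start; "wrist_torque": the same for the moment, N m; "opening": opening from 0.0 (shut) to 1.0 (fully open); "finger_force": force on a finger pad.
Only numpy, scipy, OpenCV 4.12 (cv2) and the standard library are available. Lean on these libraries where they do the work, as an engineer would, in place of code of your own. Each camera call takes 0.05 s, during which the arm holds its last target. There are 200 camera calls.

TASK

The heavy chocolate block on the marble lies end-on to the steel fence. With the fingertips, push alternate corners to walk it round on the spot until a long side squarely faces the fence, still clear of it and with the block's middle within 4 cm of where it started; let it rest there a moment, then push it up until that long side lies flush against the fence, its whole length on the fence. Do not lift or tip the block, do not let it strike the fence while askew, and leave everything else where it stands.

Things in the scene. Friction and masses are not known exactly. Their poses are not given: they have to be found in the camera images.
- block: cast block of dark chocolate, 100 mm (its x) by 165 mm (its y, the long axis) by 44 mm tall, about 0.9 kg, with six raised squares on top; lies flat on the slab and slides with 3 to 8 N of push. Origin at the centre of its underside, z up. The two long sides are alike and either may face the fence; its yaw at the start is 64 to 116 degrees from the fence's
- slab: fixed marble slab 400 x 600 x 20 mm on the table; origin at the centre of its underside (table height), so its top is 20 mm above; x points to the fence, y along it. The bystanders on it stand about 190 mm or more from its middle line to the left and right (as seen from the robot)
- fence_bar: the fence itself, a fixed steel bar on the slab; its frame is the slab's frame (use the fence point for aiming)
- fence (a point): middle of the face of the straight steel fence that is fixed on the slab's far side, 155 mm from the slab's centre; this point lies 16 mm above the slab's top. Its x points into the fence, away from the block; its y runs along the fence; the face is 340 mm long (170 mm each way) and stands 32 mm above the slab; 12 mm thick. The block's centre starts 155 to 185 mm before the face; flush means 50 mm
- cutter: bystander: steel ring cutter, 60 mm across, 45 mm tall, standing on the slab to the left; origin under its centre
- offcut_a: bystander: small chocolate offcut 55 x 30 x 22 mm on the slab, near side, left; origin under its centre
- offcut_b: bystander: small chocolate offcut 40 x 30 x 22 mm on the slab, near side, right; origin under its centre
- praline: bystander: one round praline, 32 mm across, 19 mm tall, on the slab to the right of the fence; origin under its centre
- ramekin: bystander: white ceramic bowl, 72 mm across, 45 mm tall, on the slab to the right; origin under its centre
- palette: bystander: spatula lying on the table left of the slab
- jar: bystander: closed jar, 70 mm across, 100 mm tall, on the table right of the slab; origin under its centre
There are look-alikes about, which are no part of the job. What is meant by the block is not blue, and is the larger of those in its own colour.

How it is judged:
On the way:
1. the block has been turned on the spot: a long side parallel to the fence within 0.12 rad, at least 20 mm clear of it, the block's centre within 45 mm of where it started, at rest (angle between the y axis of block and the y axis of fence, either way round below 0.12 rad and x of block in the frame of fence below -0.07 m and distance of block from where it was at the start of the episode below 0.045 m and linear speed of block below 0.01 m/s and angular speed of block below 0.1 rad/s), for 0.2 s.
At the end, for the whole second after the job is handed in: a long side of the block lies against the fence: centre within 55 mm of the face (flush is 50), parallel within 0.05 rad, its whole length on the fence (centre within 88 mm of the fence's middle along it), lying flat on the slab, at rest (x of block in the frame of fence above -0.055 m and angle between the y axis of block and the y axis of fence, either way round below 0.05 rad and y of block in the frame of fence between -0.088 and 0.088 m and angle between block's own z axis and vertical below 0.05 rad and height (world z) of block below 0.025 m and linear speed of block below 0.01 m/s and angular speed of block below 0.05 rad/s); the robot touches nothing.
It fails at once if the block lifted more than 10 mm or tipped more than 0.2 rad (height (world z) of block above 0.03 m or angle between block's own z axis and vertical above 0.2 rad).
It fails at once if the block touches the fence while more than 0.2 rad askew (contact force between block and fence_bar above 0.5 N and angle between the y axis of block and the y axis of fence, either way round above 0.2 rad).
It fails at once if a bystander moved more than 20 mm (distance of any of cutter, offcut_a, offcut_b, praline, ramekin, palette, jar from where it was at the start of the episode above 0.02 m).
It also fails if it takes over 67 s, if anything falls off the work surface, if the arm or the gripper's body presses on something with over 40 N, if the wrist force passes 120 N, or if a joint passes its speed limit or range.

## Working session

There is one attempt and no reset: what is moved stays moved. The work goes in short steps, Python scripts to look and compute and a tool call to move; the robot and the scene stay as the last step left them, time stands still between calls to the robot, and variables do not carry over. Pictures are saved under pics/ and viewed, at most 10 in all, crops included, and the job is handed in when it is done.

Besides the shell and the picture viewer there is one more tool, called after ">>>" by a JSON object that holds its "name" and its "arguments", one argument or row to a line. send_rows: Moves the arm, as the interface text tells. Its arguments: {"type":"object","properties":{"moves":{"type":"string"},"newtons":{"type":"number"}},"required":["moves"]}

```bash
ls; mkdir -p pics; python3 - <<'E'
from plant import ctrl
import cv2,numpy as np
for n in ["top","scene"]:
    c=ctrl.read_camera(n); cv2.imwrite(f"pics/{n}0.png",c["image"][:,:,::-1]); print(n,c["fovy"],c["cx"],c["cy"],np.round(c["extrinsics"],3).tolist(),[k for k in c])
s=ctrl.get_state(); print(s)
E
```

```text
pics
top 54.25300656836819 260.0762640439201 183.7635324242297 [[0.024, 0.982, -0.189, 0.289], [-1.0, 0.028, 0.015, -0.0], [0.019, 0.188, 0.982, 1.073], [0.0, 0.0, 0.0, 1.0]] ['image', 'fovy', 'cx', 'cy', 'extrinsics']
scene 57.92893372199641 257.1475261253295 189.10397915576166 [[-0.549, -0.703, 0.452, 0.977], [0.835, -0.455, 0.309, 0.347], [-0.011, 0.548, 0.837, 1.016], [0.0, 0.0, 0.0, 1.0]] ['image', 'fovy', 'cx', 'cy', 'extrinsics']
{'time': 0.1, 'qpos': array([-1.44997713e+00,  2.87120982e-01,  1.57802765e+00, -3.39035143e-05,
        1.27860529e+00, -1.50030731e-01]), 'dq': array([ 0.00147225, -0.0005022 , -0.00259484,  0.00049627,  0.00059014,
        0.00052987]), 'joint_efforts': array([ 3.70509670e-04, -4.07295871e+01, -2.93699938e+01, -1.46779621e-04,
        3.40399762e-03,  1.21170137e-05]), 'eef_pos': array([ 0.18052882, -0.64982481,  0.24405779]), 'tcp_rot': array([ 9.90842805e-01,  1.35016175e-01, -4.43357957e-07, -1.08075284e-03]), 'contact_force': array([-0.16966502, -0.61925859,  0.23111527]), 'wrist_torque': array([-0.00396304,  0.00244398,  0.02096197]), 'finger_force': 0.0, 'opening': 0.998845930897403}
```

View pics/top0.png

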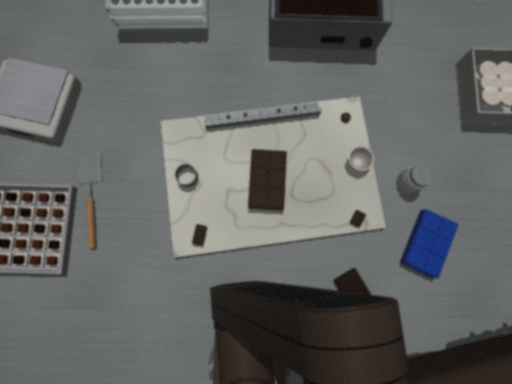

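View pics/scene0.png

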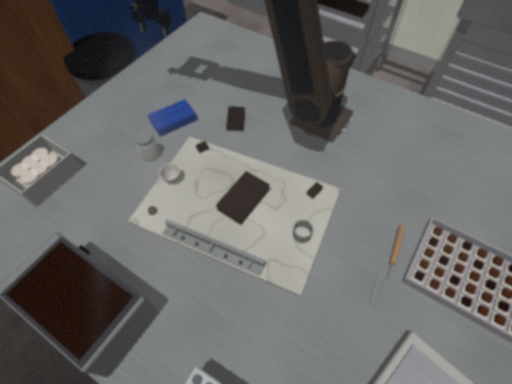

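The top view shows a dark brown large block at (267,180), which is the candidate on the slab. Look-alikes are the blue block (430,243), the smaller brown block on the table (352,283), and offcuts at (199,235) and (358,218). I choose (267,180): it is brown, the larger of its colour, and on the slab. The fence runs from (207,122) to (320,108).

```bash
cat > h.py <<'E'
from plant import ctrl
import cv2,numpy as np
from scipy.spatial.transform import Rotation as R
def ray(c,px,z):
    px=np.atleast_2d(np.array(px,float)); f=c["image"].shape[0]/2/np.tan(np.radians(c["fovy"])/2)
    d=np.c_[(px[:,0]-c["cx"])/f,-(px[:,1]-c["cy"])/f,-np.ones(len(px))]@c["extrinsics"][:3,:3].T
    o=c["extrinsics"][:3,3]; return (o+d*((z-o[2])/d[:,2])[:,None])[:,:2]
def quad(m):
    cs,_=cv2.findContours(m,cv2.RETR_EXTERNAL,cv2.CHAIN_APPROX_NONE)
    k=cv2.convexHull(max(cs,key=cv2.contourArea))
    return cv2.approxPolyN(k,4,ensure_convex=True).reshape(-1,2).astype(float) if hasattr(cv2,"approxPolyN") else cv2.boxPoints(cv2.minAreaRect(k))
def block(c,seed):
    """block corners: far outline is the top edge, near outline the bottom edge"""
    g=cv2.cvtColor(c["image"],cv2.COLOR_RGB2HSV)[:,:,2]
    m=(g<95).astype(np.uint8); n,l=cv2.connectedComponents(m)
    m=(l==l[seed[1],seed[0]]).astype(np.uint8)
    q=quad(m); cam=c["extrinsics"][:2,3]
    w=ray(c,q,.042); d=np.linalg.norm(w-cam,axis=1); far=np.argsort(-d)[:2]
    w=ray(c,q,.02); w[far]=ray(c,q[far],.064)
    return q,w
E
python3 - <<'E'
from h import *
c=ctrl.read_camera("top"); im=c["image"]
print("slab px vals",im[200,220],im[180,267],im[150,140],im[116,260],im[110,230])
q,w=block(c,(267,180)); print(q,w.round(4))
for i in range(4): print(np.linalg.norm(w[i]-w[i-1]).round(4),end=" ")
hsv=cv2.cvtColor(im,cv2.COLOR_RGB2HSV).astype(int)
m=((im.astype(int)[:,:,0]>150)).astype(np.uint8)
m=cv2.morphologyEx(m,cv2.MORPH_CLOSE,np.ones((15,15),np.uint8)); n,l=cv2.connectedComponents(m); m=(l==l[200,220]).astype(np.uint8)
q=quad(m);w=ray(c,q,.02);print("slab",q,w.round(4))
for i in range(4): print(np.linalg.norm(w[i]-w[i-1]).round(4),end=" ")
crop=cv2.resize(im[90:265,155:395,::-1],None,fx=3,fy=3,interpolation=cv2.INTER_CUBIC); cv2.imwrite("pics/crop.png",crop)
E
```

```text
slab px vals [171 169 159] [50 38 35] [111 115 115] [120 122 123] [109 112 111]
[[286. 151.]
 [284. 212.]
 [247. 212.]
 [251. 149.]] [[ 0.5776 -0.0853]
 [ 0.4117 -0.0854]
 [ 0.4089  0.019 ]
 [ 0.5805  0.0125]]
0.0978 0.1659 0.1044 0.1717 slab [[385. 227.]
 [173. 256.]
 [161. 121.]
 [360.  96.]] [[ 0.3769 -0.3708]
 [ 0.2823  0.2183]
 [ 0.6706  0.2799]
 [ 0.7685 -0.3102]]
0.3962 0.5966 0.3931 0.5982
```

View pics/crop.png

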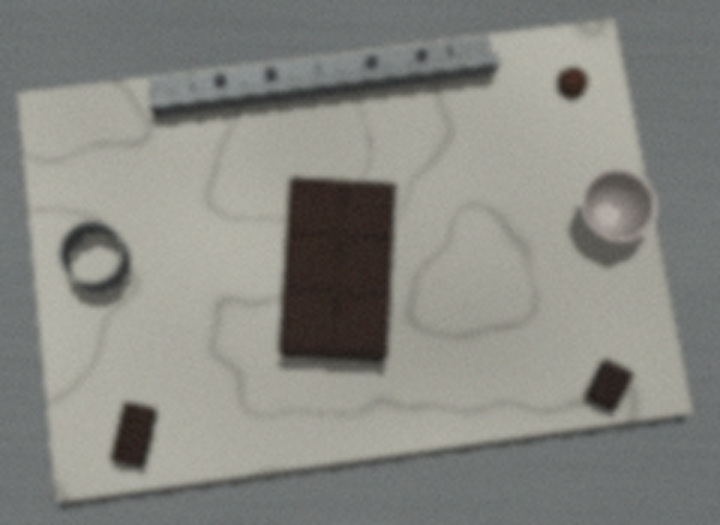

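The crop confirms a dark brown slab with six squares, the larger in its colour, near crop (338,268). The block is at about (0.495,-0.035) with its long axis at -1°, and the fence yaw is about 9.1°. It needs about 80° clockwise.

>>> {"name": "send_rows", "arguments": {
  "moves": "0 0 0 0.84 -0.96 0 1;0 0 0 0.84 -0.96 0 1;0 0 0 0.84 -0.96 0 1;0 0 0 0.84 -0.96 0 1"
}}

```text
time: 0.65
eef_pos: [0.2894, -0.423, 0.2449]
tcp_rot: [0.991, 0.135, 0.0, -0.0]
contact_force: [0.4, 0.5, 0.7]
opening: 1.001
finger_force: 0.0
```

>>> {"name": "send_rows", "arguments": {
  "moves": "0 0 0 0.84 -0.96 0 1;0 0 0 0.84 -0.96 0 1;0 0 0 0.84 -0.96 0 1;0 0 0 0.84 -0.96 0 1"
}}

```text
time: 1.15
eef_pos: [0.3975, -0.1978, 0.2453]
tcp_rot: [0.991, 0.135, 0.0, 0.0]
contact_force: [0.8, 0.0, 0.4]
opening: 1.0
finger_force: 0.0
```

>>> {"name": "send_rows", "arguments": {
  "moves": "0 0 -0.204 0.84 -0.96 0 1;0 0 -0.204 0.84 -0.96 0 1;0 0 -0.204 0.84 -0.96 0 1;0 0 -0.204 0.84 -0.96 0 1;0 0 -0.204 0.84 -0.96 0 1;0 0 -0.204 0.84 -0.96 0 1;0 0 -0.204 0.84 -0.96 0 1;0 0 -0.204 0.84 -0.96 0 1"
}}

```text
time: 2.15
eef_pos: [0.5075, 0.0304, 0.245]
tcp_rot: [0.714, 0.7, -0.0, -0.0]
contact_force: [0.0, 0.0, -0.1]
opening: 1.003
finger_force: 0.0
```

```bash
cat >> h.py <<'E'
phi=np.radians(9.1); Fx=np.array([np.cos(phi),np.sin(phi)]); Fy=np.array([-Fx[1],Fx[0]]); F0=np.array([.5246,-.0457])+.155*Fx; C0=np.array([.4947,-.0347])
def tcp():
    s=ctrl.get_state(); X=R.from_quat(s["tcp_rot"]).as_matrix(); yaw=np.degrees(np.arctan2(X[1,0],X[0,0]))
    print("t",s["time"],"tcp",s["eef_pos"].round(4),"yaw",yaw.round(1),"zaxis",X[:,2].round(3),"q",s["qpos"].round(2),"F",s["contact_force"].round(1),"op",round(s["opening"],2)); return s,X
def local(p,c,u):  # world xy -> block (n,u) coordinates
    u=np.array(u);n=np.array([-u[1],u[0]]); return np.array([(p-c)@n,(p-c)@u])
E
python3 - <<'E'
from h import *
print("overhang",ctrl.finger_overhang); tcp()
for n in ["top","wrist"]:
    c=ctrl.read_camera(n); cv2.imwrite(f"pics/{n}1.png",c["image"][:,:,::-1])
print(c["fovy"],c["cx"],c["cy"],c["extrinsics"].round(3).tolist())
E
```

```text
overhang 0.014
t 2.15 tcp [0.5075 0.0304 0.245 ] yaw 88.9 zaxis [-0.001  0.    -1.   ] q [-0.14 -0.09  1.98  0.    1.25 -0.12] F [ 0.   0.  -0.1] op 1.0
61.72468676647939 252.99959205995526 189.39679622022334 [[1.0, 0.02, 0.007, 0.509], [-0.021, 0.953, 0.302, 0.107], [-0.0, -0.303, 0.953, 0.373], [0.0, 0.0, 0.0, 1.0]]
```

View pics/wrist1.png

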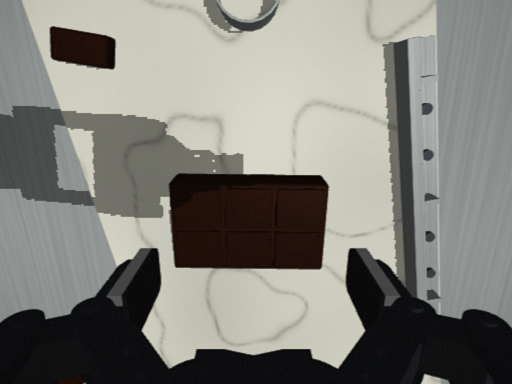

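The wrist picture shows the block between columns 170 and 328 and rows 175 to 268. The fence face is at right, near column 395. I'll cast the block's top-face corners from this view.

```bash
python3 - <<'E'
from h import *
c=ctrl.read_camera("wrist")
w=ray(c,[(170,187),(328,187),(323,268),(176,268)],.064); print(w.round(4),w.mean(0))
for i in range(4): print(np.linalg.norm(w[i]-w[i-1]).round(4),end=" ")
u=w[1]+w[2]-w[0]-w[3]; print(np.degrees(np.arctan2(u[1],u[0])))
f=ray(c,[(398,70),(412,290)],.052); d=f[0]-f[1]; print("fence edge",f,np.degrees(np.arctan2(d[1],d[0])), (f-F0)@Fx)
E
```

```text
[[ 0.4231  0.0131]
 [ 0.5821  0.0098]
 [ 0.5813 -0.0829]
 [ 0.4205 -0.0796]] [ 0.50177445 -0.03491805]
0.0927 0.159 0.0927 0.1608 -1.1852538463599969
fence edge [[ 0.64487593  0.11961719]
 [ 0.68897037 -0.12160912]] 100.35889107794648 [-0.01009163 -0.00470407]
```

>>> {"name": "send_rows", "arguments": {
  "moves": "0 0 0 0.05 0.065 0.3 1;0 0 0 0.05 0.065 0.6 1;0 0 0 0.05 0.065 0.85 1;0 0 0 0.05 0.065 0.98 1;0 0 0 0.05 0.065 1 1;0 0 0 0.05 0.065 1 1"
}}

```text
time: 3.05
eef_pos: [0.5216, 0.0398, 0.0462]
tcp_rot: [0.714, 0.7, 0.0, 0.001]
contact_force: [0.5, -0.4, 0.6]
opening: 1.001
finger_force: 0.0
```

```bash
python3 - <<'E'
from h import *
tcp()
c=ctrl.read_camera("wrist"); cv2.imwrite("pics/wrist2.png",c["image"][:,:,::-1])
p=np.array([-.061,-.058])
for d in range(4,41,4):
    t=np.radians(d); q=p-np.array([[np.cos(t),-np.sin(t)],[np.sin(t),np.cos(t)]])@p; print(d,round(d/360,4),(q/.2).round(3))
E
```

```text
t 3.05 tcp [0.5216 0.0398 0.0462] yaw 88.9 zaxis [ 0.001 -0.    -1.   ] q [-0.12  0.22  2.07  0.    0.85 -0.1 ] F [ 0.5 -0.4  0.6] op 1.0
4 0.0111 [-0.021  0.021]
8 0.0222 [-0.043  0.04 ]
12 0.0333 [-0.067  0.057]
16 0.0444 [-0.092  0.073]
20 0.0556 [-0.118  0.087]
24 0.0667 [-0.144  0.099]
28 0.0778 [-0.172  0.109]
32 0.0889 [-0.2    0.118]
36 0.1 [-0.229  0.124]
40 0.1111 [-0.258  0.128]
```

View pics/wrist2.png

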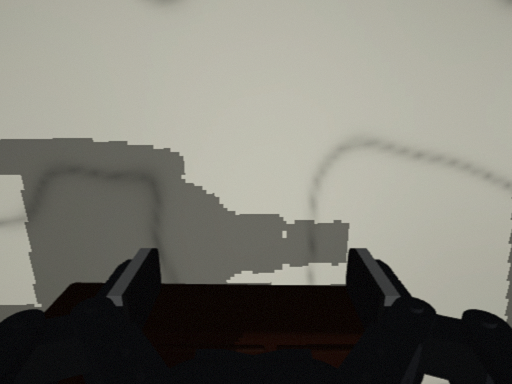

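>>> {"name": "send_rows", "arguments": {
  "moves": "0 0 0.01 -0.05 0 0 1;0 0 0.015 -0.08 0.02 0 1;0 0 0.022 -0.1 0.04 0 1;0 0 0.033 -0.127 0.057 0 1;0 0 0.044 -0.152 0.073 0 1;0 0 0.055 -0.178 0.087 0 1;0 0 0.067 -0.204 0.099 0 1;0 0 0.078 -0.232 0.109 0 1;0 0 0.089 -0.26 0.118 0 1;0 0 0.1 -0.289 0.124 0 1;0 0 0.1 -0.289 0.124 0 1;0 0 0.1 -0.25 0.124 0 1"
}}

```text
time: 4.6
eef_pos: [0.5447, -0.0107, 0.0454]
tcp_rot: [0.895, 0.446, -0.0, 0.0]
contact_force: [-0.9, -0.2, -0.5]
opening: 0.998
finger_force: 0.0
```

```bash
python3 - <<'E'
from h import *
tcp()
c=ctrl.read_camera("top"); cv2.imwrite("pics/top2.png",c["image"][:,:,::-1])
E
```

```text
t 4.6 tcp [ 0.5447 -0.0107  0.0454] yaw 52.9 zaxis [-0. -0. -1.] q [-0.21  0.26  2.02 -0.    0.86  0.44] F [-0.9 -0.2 -0.5] op 1.0
```

View pics/top2.png

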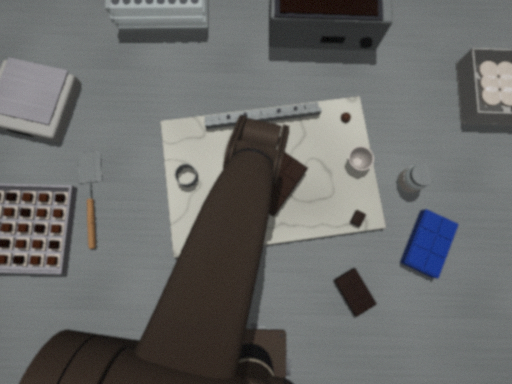

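The top view shows the arm hiding most of the block. The visible part, near (290,180), has turned clockwise. I'll lift and look with the wrist camera.

>>> {"name": "send_rows", "arguments": {
  "moves": "0 0 0 0.03 0 -0.3 1;0 0 0 0.03 0 -0.6 1;0 0 0 0.03 0 -0.85 1;0 0 0 0.03 0 -0.95 1;0 0 0 0.03 0 -0.95 1"
}}

```text
time: 5.28
eef_pos: [0.5487, -0.0056, 0.236]
tcp_rot: [0.895, 0.446, 0.001, 0.001]
contact_force: [-0.1, 1.4, -0.3]
opening: 0.998
finger_force: 0.0
```

```bash
cat >> h.py <<'E'
def wb(c):
    """top face (raised part) of the block in the wrist view: brown, not black, near the middle"""
    im=cv2.GaussianBlur(c["image"],(5,5),0).astype(int)
    m=((im[:,:,0]-im[:,:,2]>12)&(im[:,:,0]<90)).astype(np.uint8)
    m=cv2.morphologyEx(m,cv2.MORPH_CLOSE,np.ones((9,9),np.uint8)); n,l,st,_=cv2.connectedComponentsWithStats(m)
    m=(l==1+np.argmax(st[1:,4])).astype(np.uint8); return m,quad(m)
E
python3 - <<'E'
from h import *
tcp(); c=ctrl.read_camera("wrist"); m,q=wb(c)
print(q,ray(c,q,.064).round(4)); o=c["image"][:,:,::-1].copy(); cv2.polylines(o,[q.astype(int)],True,(0,255,0)); cv2.imwrite("pics/wrist3.png",o)
E
```

```text
t 5.275 tcp [ 0.5487 -0.0056  0.236 ] yaw 53.0 zaxis [ 0.002 -0.    -1.   ] q [-0.2   0.02  1.9  -0.    1.23  0.45] F [-0.1  1.4 -0.3] op 1.0
[[320. 278.]
 [207. 283.]
 [150. 196.]
 [322. 181.]] [[ 0.5351 -0.1435]
 [ 0.4345 -0.0752]
 [ 0.4527  0.0351]
 [ 0.5964 -0.0541]]
```

View pics/wrist3.png

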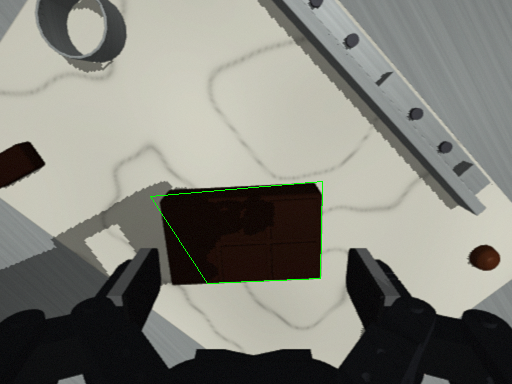

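```bash
cat >> h.py <<'E'
def wrist_block(c,seed=(270,235),thr=75):
    g=c["image"].max(2); m=(g<thr).astype(np.uint8); n,l=cv2.connectedComponents(m,connectivity=4)
    m=(l==l[seed[1],seed[0]]).astype(np.uint8); q=quad(m); cam=c["extrinsics"][:2,3]
    d=np.linalg.norm(ray(c,q,.042)-cam,axis=1); far=np.argsort(-d)[:2]
    w=ray(c,q,.02); w[far]=ray(c,q[far],.064)
    i=0 if np.linalg.norm(w[0]-w[1])>np.linalg.norm(w[1]-w[2]) else 1
    u=(w[i]-w[(i+1)%4])+(w[(i+3)%4]-w[(i+2)%4])
    if u@np.array([.7,-.7])<0: u=-u
    u/=np.linalg.norm(u); ce=w.mean(0)
    print(q.tolist(),w.round(3).tolist(),[np.linalg.norm(w[k]-w[k-1]).round(3) for k in range(4)],"c",ce.round(4),"yaw u",np.degrees(np.arctan2(u[1],u[0])).round(1),"moved",(ce-C0).round(3),"in fence",((ce-F0)@Fx).round(4),((ce-F0)@Fy).round(4)); return ce,u
E
python3 - <<'E'
from h import *
c=ctrl.read_camera("wrist"); wrist_block(c)
w=ray(c,[(163,200),(322,193),(321,277),(172,283)],.064);print(w.mean(0))
cv2.imwrite("pics/fence.png",cv2.resize(c["image"][0:230,250:500,::-1],None,fx=2.4,fy=2.4,interpolation=cv2.INTER_CUBIC))
E
```

```text
[[322.0, 278.0], [172.0, 285.0], [158.0, 190.0], [324.0, 182.0]] [[0.536, -0.143], [0.402, -0.053], [0.443, 0.032], [0.596, -0.071]] [np.float64(0.094), np.float64(0.161), np.float64(0.095), np.float64(0.185)] c [ 0.4941 -0.0589] yaw u -34.0 moved [-0.001 -0.024] in fence -0.1872 -0.0082
[ 0.49664646 -0.05785546]
```

View pics/fence.png

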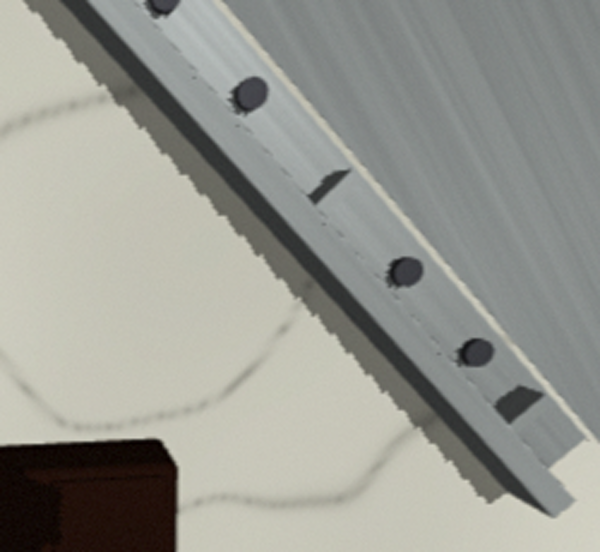

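>>> {"name": "send_rows", "arguments": {
  "moves": "0 0 0 -0.3 -0.06 0 1;0 0 0 -0.6 -0.12 0 1;0 0 0 -0.752 -0.139 0.25 1;0 0 0 -0.752 -0.139 0.55 1;0 0 0 -0.752 -0.139 0.8 1;0 0 0 -0.752 -0.139 0.95 1;0 0 0 -0.752 -0.139 0.95 1;0 0 0 -0.752 -0.139 0.95 1"
}}

```text
time: 6.38
eef_pos: [0.4355, -0.1089, 0.0452]
tcp_rot: [0.895, 0.446, -0.0, -0.0]
contact_force: [0.2, 1.3, 0.1]
opening: 0.999
finger_force: 0.0
```

```bash
python3 - <<'E'
from h import *
s,X=tcp()
c=ctrl.read_camera("top"); im=c["image"]
print("B: ", local(s["eef_pos"][:2],np.array([.4955,-.058]),[.824,-.566]))
p=np.array([.061,.058])
for d in range(4,53,4):
    t=np.radians(d); q=p-np.array([[np.cos(t),-np.sin(t)],[np.sin(t),np.cos(t)]])@p; print(d,round(d/360,4),(q/.2).round(3))
E
```

```text
t 6.375 tcp [ 0.4355 -0.1089  0.0452] yaw 53.0 zaxis [-0.001  0.    -1.   ] q [-0.47  0.07  2.25 -0.    0.83  0.17] F [0.2 1.3 0.1] op 1.0
B:  [-0.07592509 -0.02067399]
4 0.0111 [ 0.021 -0.021]
8 0.0222 [ 0.043 -0.04 ]
12 0.0333 [ 0.067 -0.057]
16 0.0444 [ 0.092 -0.073]
20 0.0556 [ 0.118 -0.087]
24 0.0667 [ 0.144 -0.099]
28 0.0778 [ 0.172 -0.109]
32 0.0889 [ 0.2   -0.118]
36 0.1 [ 0.229 -0.124]
40 0.1111 [ 0.258 -0.128]
44 0.1222 [ 0.287 -0.13 ]
48 0.1333 [ 0.316 -0.131]
52 0.1444 [ 0.346 -0.129]
```

>>> {"name": "send_rows", "arguments": {
  "moves": "0 0 0 0.05 0 0 1;0 0 0.011 0.086 -0.021 0 1;0 0 0.022 0.108 -0.04 0 1;0 0 0.033 0.132 -0.057 0 1;0 0 0.044 0.157 -0.073 0 1;0 0 0.055 0.183 -0.087 0 1;0 0 0.067 0.209 -0.099 0 1;0 0 0.078 0.237 -0.109 0 1;0 0 0.089 0.265 -0.118 0 1;0 0 0.1 0.294 -0.124 0 1;0 0 0.111 0.323 -0.128 0 1;0 0 0.122 0.352 -0.13 0 1"
}}

```text
time: 7.92
eef_pos: [0.4566, -0.0365, 0.0463]
tcp_rot: [0.997, 0.079, -0.002, 0.0]
contact_force: [-5.3, -1.5, 5.0]
opening: 0.998
finger_force: 2.9
```

>>> {"name": "send_rows", "arguments": {
  "moves": "0 0 0 0 0 0 1;0 0 0 -0.05 0 0 1;0 0 0 -0.05 0 -0.25 1;0 0 0 -0.05 0 -0.55 1;0 0 0 0.2 0 -0.85 1;0 0 0 0.5 0 -0.95 1;0 0 0 0.6 0 -0.95 1;0 0 0 0.6 0 -0.95 1"
}}

```text
time: 8.93
eef_pos: [0.5775, -0.0184, 0.2363]
tcp_rot: [0.997, 0.079, 0.001, 0.0]
contact_force: [0.3, -0.0, -1.0]
opening: 1.0
finger_force: 0.0
```

```bash
python3 - <<'E'
from h import *
tcp(); c=ctrl.read_camera("wrist"); cv2.imwrite("pics/wrist4.png",c["image"][:,:,::-1]); wrist_block(c)
E
```

```text
t 8.925 tcp [ 0.5775 -0.0184  0.2363] yaw 9.1 zaxis [ 0.003 -0.    -1.   ] q [-0.21  0.08  1.83  0.    1.23  1.2 ] F [ 0.3 -0.  -1. ] op 1.0
[[344.0, 259.0], [193.0, 270.0], [179.0, 175.0], [344.0, 161.0]] [[0.499, -0.129], [0.461, 0.027], [0.55, 0.059], [0.594, -0.117]] [np.float64(0.096), np.float64(0.16), np.float64(0.095), np.float64(0.182)] c [ 0.5261 -0.0399] yaw u -76.1 moved [ 0.031 -0.005] in fence -0.1526 0.0055
```

View pics/wrist4.png

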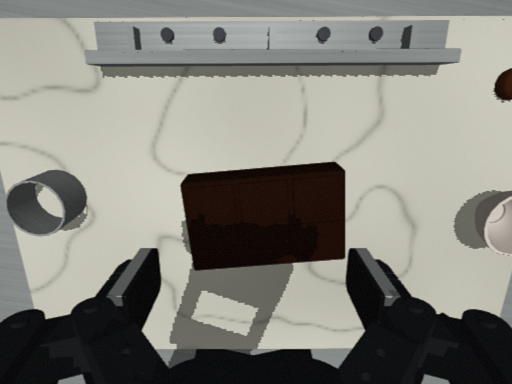

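The wrist view shows the fence level (rows 60 to 62) and the block tilted about 4 to 5°, its lower edge running (195,270) to (344,259). One small push on the right end from the fence side should square it.

>>> {"name": "send_rows", "arguments": {
  "moves": "0 0 0 0.153 0.169 0 1;0 0 0 0.153 0.169 0.3 1;0 0 0 0.153 0.169 0.6 1;0 0 0 0.153 0.169 0.85 1;0 0 0 0.153 0.169 0.95 1;0 0 0 0.153 0.169 0.95 1;0 0 0 0.1 0.169 0.95 1;0 0 0 0.07 0.169 0.95 1;0 0 0 0.045 0.169 0.95 1;0 0 0 0.03 0.169 0.95 1;0 0 0 0.018 0.169 0.95 1;0 0 0 0.018 0.169 0.95 1"
}}

```text
time: 10.48
eef_pos: [0.5869, -0.0519, 0.0473]
tcp_rot: [0.997, 0.079, 0.003, 0.001]
contact_force: [4.5, -1.8, 3.1]
opening: 0.999
finger_force: 2.4
```

>>> {"name": "send_rows", "arguments": {
  "moves": "0 0 0 0.06 0 0 1;0 0 0 0.06 0 -0.3 1;0 0 0 0.06 0 -0.6 1;0 0 0 0 0 -0.85 1;0 0 0 -0.2 0 -0.95 1;0 0 0 -0.2 0 -0.95 1;0 0 0 -0.2 0 -0.95 1"
}}

```text
time: 11.35
eef_pos: [0.5446, -0.0569, 0.234]
tcp_rot: [0.997, 0.079, -0.001, -0.001]
contact_force: [-0.2, 0.5, -0.4]
opening: 0.999
finger_force: 0.0
```

```bash
python3 - <<'E'
from h import *
tcp(); c=ctrl.read_camera("wrist"); cv2.imwrite("pics/wrist5.png",c["image"][:,:,::-1]); wrist_block(c)
E
```

```text
t 11.35 tcp [ 0.5446 -0.0569  0.234 ] yaw 9.0 zaxis [-0.003  0.001 -1.   ] q [-0.29  0.02  1.9   0.    1.23  1.12] F [-0.2  0.5 -0.4] op 1.0
[[511.0, 0.0], [511.0, 433.0], [0.0, 321.0], [0.0, 0.0]] [[0.735, -0.272], [0.255, -0.438], [0.329, 0.196], [0.66, 0.202]] [np.float64(0.48), np.float64(0.508), np.float64(0.639), np.float64(0.331)] c [ 0.4947 -0.078 ] yaw u -89.9 moved [ 0.    -0.043] in fence -0.1896 -0.0272
```

View pics/wrist5.png

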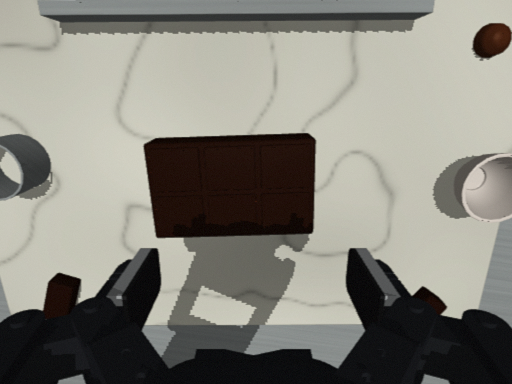

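The picture shows the block parallel to the fence within about 1 to 2°: lower edge (156,237) to (314,232), fence edge (45,20) to (432,14). It is well clear of the fence. From here I work by numbers only.

```bash
python3 - <<'E'
from h import *
s,X=tcp(); c=ctrl.read_camera("wrist"); ce,u=wrist_block(c,(230,190))
w=ray(c,[(148,150),(315,144),(313,232),(157,237)],.064); print("top face",w.mean(0).round(4),(w.mean(0)-F0)@Fx,(w.mean(0)-F0)@Fy)
d=w[1]+w[2]-w[0]-w[3]; print("yaw",np.degrees(np.arctan2(d[1],d[0])))
# fence: face top edge, step from dark face to light bar along columns
g=cv2.cvtColor(c["image"],cv2.COLOR_RGB2GRAY).astype(int)
pts=[]
for x in range(70,410,10):
    col=g[:60,x]; gr=np.diff(cv2.GaussianBlur(col.astype(np.float32)[:,None],(1,3),0)[:,0]); pts.append((x,int(np.argmin(gr[5:35]))+5))
print(pts[::4], g[5:40,250].tolist())
pts=np.array(pts,float)[:]
l=cv2.fitLine(pts.astype(np.float32),cv2.DIST_HUBER,0,.01,.01).ravel(); y=lambda x:l[3]+(x-l[2])*l[1]/l[0]
f=ray(c,[(80,y(80)),(400,y(400))],.052); e=f[1]-f[0]; print("fence",f.round(4),np.degrees(np.arctan2(e[1],e[0])),(f-F0)@Fx)
E
```

```text
t 11.4 tcp [ 0.5447 -0.0569  0.2337] yaw 9.0 zaxis [-0.003  0.001 -1.   ] q [-0.29  0.02  1.9   0.    1.23  1.12] F [-0.2  0.6 -0.1] op 1.0
[[313.0, 234.0], [156.0, 238.0], [142.0, 138.0], [315.0, 133.0]] [[0.489, -0.128], [0.46, 0.03], [0.551, 0.063], [0.585, -0.117]] [np.float64(0.096), np.float64(0.16), np.float64(0.097), np.float64(0.183)] c [ 0.5213 -0.038 ] yaw u -79.3 moved [ 0.027 -0.003] in fence -0.1571 0.0081
top face [ 0.5205 -0.0414] -0.15835768375580403 0.004877827530370794
yaw -78.88123934453255
[(70, 14), (110, 14), (150, 13), (190, 13), (230, 13), (270, 13), (310, 12), (350, 12), (390, 12)] [133, 135, 137, 135, 135, 136, 134, 134, 103, 55, 52, 49, 50, 49, 49, 60, 100, 102, 102, 101, 102, 102, 102, 102, 102, 100, 98, 120, 184, 190, 188, 187, 190, 187, 189]
fence [[ 0.6563  0.1114]
 [ 0.7011 -0.1601]] -80.62825806604945 [-0.0001423   0.00116238]
```

>>> {"name": "send_rows", "arguments": {
  "moves": "0 0 -0.001 -0.3 -0.06 0 1;0 0 -0.001 -0.51 -0.1 0 1;0 0 -0.001 -0.51 -0.1 0.25 1;0 0 -0.001 -0.51 -0.1 0.55 1;0 0 -0.001 -0.51 -0.1 0.8 1;0 0 -0.001 -0.51 -0.1 0.94 1;0 0 -0.001 -0.51 -0.1 0.94 1;0 0 -0.001 -0.51 -0.1 0.94 1;0 0 -0.001 -0.46 -0.1 0.94 1;0 0 -0.001 -0.42 -0.1 0.94 1;0 0 -0.001 -0.38 -0.1 0.94 1;0 0 -0.001 -0.34 -0.1 0.94 1"
}}

```text
time: 12.95
eef_pos: [0.4733, -0.0481, 0.0476]
tcp_rot: [0.997, 0.083, -0.003, -0.0]
contact_force: [-9.6, -1.9, 7.1]
opening: 1.0
finger_force: 4.6
```

```bash
python3 - <<'E'
from h import *
s,X=tcp(); print((s["eef_pos"][:2]-F0)@Fx,(s["eef_pos"][:2]-F0)@Fy)
E
```

```text
t 12.95 tcp [ 0.4733 -0.0481  0.0476] yaw 9.5 zaxis [-0.007  0.    -1.   ] q [-0.31  0.12  2.18 -0.    0.85  1.09] F [-9.6 -1.9  7.1] op 1.0
-0.20606406503358923 0.00574441111536049
```

>>> {"name": "send_rows", "arguments": {
  "moves": "0 0 0 0.04 0 0 1;0 0 0 0.08 0 0 1;0 0 0 0.12 0 0 1;0 0 0 0.16 0 0 1;0 0 0 0.2 0 0 1;0 0 0 0.24 0 0 1;0 0 0 0.28 0 0 1;0 0 0 0.32 0 0 1;0 0 0 0.35 0 0 1;0 0 0 0.38 0 0 1;0 0 0 0.405 0 0 1;0 0 0 0.425 0 0 1"
}}

```text
time: 14.45
eef_pos: [0.5571, -0.0343, 0.0476]
tcp_rot: [0.997, 0.082, -0.003, -0.0]
contact_force: [-8.9, -0.3, 6.0]
opening: 1.006
finger_force: 4.3
```

>>> {"name": "send_rows", "arguments": {
  "moves": "0 0 0 0.01 0 0 1;0 0 0 0.02 0 0 1;0 0 0 0.03 0 0 1"
}}

```text
time: 14.82
eef_pos: [0.5629, -0.0334, 0.0476]
tcp_rot: [0.997, 0.082, -0.003, -0.0]
contact_force: [-7.9, -1.4, 5.2]
opening: 0.999
finger_force: 4.2
```

```bash
python3 - <<'E'
from h import *
s,X=tcp(); print((s["eef_pos"][:2]-F0)@Fx,(s["eef_pos"][:2]-F0)@Fy)
E
```

```text
t 14.825 tcp [ 0.5629 -0.0334  0.0476] yaw 9.5 zaxis [-0.007 -0.    -1.   ] q [-0.24  0.29  1.97 -0.    0.89  1.17] F [-7.9 -1.4  5.2] op 1.0
-0.11525289421007323 0.006105313140327265
```

Not yet in contact: the force is still the sliding level. I'll continue in small steps until it rises.

>>> {"name": "send_rows", "arguments": {
  "moves": "0 0 0 0.01 0 0 1;0 0 0 0.02 0 0 1;0 0 0 0.02 0 0 1"
}}

```text
time: 15.2
eef_pos: [0.5672, -0.0327, 0.0476]
tcp_rot: [0.997, 0.082, -0.003, -0.0]
contact_force: [-6.4, -0.8, 4.6]
opening: 0.998
finger_force: 3.4
```

>>> {"name": "send_rows", "arguments": {
  "moves": "0 0 0 0.01 0 0 1;0 0 0 0.01 0 0 1"
}}

```text
time: 15.45
eef_pos: [0.5677, -0.0326, 0.0476]
tcp_rot: [0.997, 0.082, -0.005, -0.0]
contact_force: [-11.0, -2.9, 8.3]
opening: 1.0
finger_force: 6.1
```

>>> {"name": "send_rows", "arguments": {
  "moves": "0 0 0 0.01 0 0 1;0 0 0 0.01 0 0 1"
}}

```text
time: 15.7
eef_pos: [0.5677, -0.0325, 0.0476]
tcp_rot: [0.997, 0.083, -0.008, -0.0]
contact_force: [-18.1, -4.1, 14.3]
opening: 0.998
finger_force: 9.5
```

The force rises and the tool has stopped, so the block is against the fence. I'll back off, lift and check.

>>> {"name": "send_rows", "arguments": {
  "moves": "0 0 0 0 0 0 1;0 0 0 -0.02 0 0 1;0 0 0 -0.1 0 0 1;0 0 0 -0.15 0 0 1;0 0 0 -0.15 0 -0.3 1;0 0 0 -0.15 0 -0.6 1;0 0 0 -0.15 0 -0.85 1;0 0 0 -0.15 0 -0.95 1;0 0 0 -0.15 0 -0.95 1"
}}

```text
time: 16.82
eef_pos: [0.5443, -0.0372, 0.2401]
tcp_rot: [0.997, 0.082, 0.003, 0.001]
contact_force: [0.2, -0.4, -0.4]
opening: 0.999
finger_force: 0.0
```

```bash
python3 - <<'E'
from h import *
s,X=tcp(); c=ctrl.read_camera("wrist"); g=c["image"].max(2)
m=((g<75)).astype(np.uint8); m[250:]=0; n,l,st,ce=cv2.connectedComponentsWithStats(m,connectivity=4)
for i in np.argsort(-st[1:,4])[:4]+1: print(st[i],ce[i].round())
# gap between block's long far edge and fence face: near edge of the block top (robot side) line vs fence
i=max(range(1,n),key=lambda k:st[k,4]*(abs(ce[k][0]-250)<110)); b=(l==i)
xs=np.arange(st[i,0]+20,st[i,0]+st[i,2]-20,5); ys=np.array([np.nonzero(b[:,x])[0].max() for x in xs])
k=np.polyfit(xs,ys,1); print("resid",np.abs(ys-np.polyval(k,xs)).max())
w=ray(c,[(xs[0],np.polyval(k,xs[0])),(xs[-1],np.polyval(k,xs[-1]))],.064); e=w[1]-w[0]
print("near edge yaw",np.degrees(np.arctan2(e[1],e[0])),(w-F0)@Fx,(w-F0)@Fy, "block ends y:",(ray(c,[(st[i,0],ce[i][1]),(st[i,0]+st[i,2],ce[i][1])],.064)-F0)@Fy)
E
```

```text
t 16.825 tcp [ 0.5443 -0.0372  0.2401] yaw 9.4 zaxis [ 0.006 -0.001 -1.   ] q [-0.25  0.    1.9   0.    1.23  1.15] F [ 0.2 -0.4 -0.4] op 1.0
[   71    20   375   116 21919] [251.  73.]
[  13  137   58   59 1379] [ 50. 160.]
[   0  144   41   55 1310] [ 14. 175.]
[486  32  26  33 688] [500.  49.]
resid 63.1641791044776
near edge yaw -78.69001655251 [-0.05953608 -0.0480715 ] [ 0.15110113 -0.14598085] block ends y: [ 0.166847  -0.1676181]
```

```bash
python3 - <<'E'
from h import *
c=ctrl.read_camera("wrist"); g=c["image"].max(2)
n,l=cv2.connectedComponents(((g<75)&(np.arange(384)[:,None]<250)).astype(np.uint8),connectivity=4); b=l==l[90,250]
xs=np.arange(60,450); ys=np.array([np.nonzero(b[:,x])[0].max() if b[:,x].any() else 0 for x in xs]); xs,ys=xs[ys>110],ys[ys>110]
print(xs.min(),xs.max()); k=np.polyfit(xs[8:-8],ys[8:-8],1); print("resid",np.abs(ys-np.polyval(k,xs))[8:-8].max())
w=ray(c,[(x,np.polyval(k,x)) for x in (xs[0],xs[-1])],.064); e=w[1]-w[0]
print("near top edge yaw",np.degrees(np.arctan2(e[1],e[0])),(w-F0)@Fx,(w-F0)@Fy,np.linalg.norm(e))
# fence face top edge beside the block: bright bar to dark face
P=[]
for x in list(range(85,xs[0]-10,4))+list(range(xs[-1]+10,420,4)):
    d=np.diff(g[:60,x].astype(int)); P.append((x,int(np.argmin(d))))
P=np.array(P,float); q=np.polyfit(P[:,0],P[:,1],1); f=ray(c,[(x,np.polyval(q,x)) for x in (90,410)],.052); e=f[1]-f[0]
print("fence",np.degrees(np.arctan2(e[1],e[0])),(f-F0)@Fx,np.abs(P[:,1]-np.polyval(q,P[:,0])).max())
E
```

```text
164 338
resid 0.9750786163521923
near top edge yaw -80.58710454906789 [-0.09909603 -0.09820925] [ 0.08815539 -0.07422546] 0.1623832757022152
fence -80.59780066136807 [-6.50112347e-05  1.41300370e-03] 7.105427357601002e-15
```

```bash
python3 -c "
from plant import ctrl
print(ctrl.sign_off())"
```

```text
the job is handed in; nothing more can be done
None
```

I turned the block on the spot with alternate corner pushes, let it rest squared about 2.4 cm from its start, then pushed it flush to the fence; my last measurement had it parallel within 0.1° and about 7 mm off the fence's middle, and I handed the job in at about 17 s (the sign-off returned no verdict).

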